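# Ground-lug continuity check under the spring plunger

### The job

Check the copper grounding lug in the test jig: swing the steel guard arm well clear of the plunger (about a right angle) and slide the lug along its channel until its flat end is fully home against the fence; then press the black plunger head all the way down to its stop, hold it there for a second, and let it spring back up. Leave the lug home in the jig and the guard swung clear, and do not move anything else on the bench.

Things in the scene. Friction and masses are not known exactly. Their poses are not given: they have to be found in the camera images.
- jig: C-shaped steel test jig fixed to the bench. Origin: on the bench, mid-width of its channel; x along the channel towards the fence, z up. Base plate x -120 to +100, y +-75, 14 mm thick. A column at x 70 to 100, y +-35 mm closes the channel and carries an overhead block x 10 to 100, y -35 to +80, z 75 to 105 mm. The plunger passes down through the block at x 40, y 0.
- jig_fence (a point): Middle of the fence (the column's front face) at the channel floor: jig frame (70, 0, 14) mm; axes are the jig's. The channel lies on the base plate between two steel rails, inner faces at y +-22.5 mm, 12 mm high, from x -110 to +70 mm, open at the -x end.
- plunger_top (a point): Centre of the flat top of the plunger's black mushroom head (50 mm across, 12 mm thick); it moves with the plunger, 142 mm above the bench when up and 122 mm when at its stop.
- plunger (a joint): Plunger travel in m: 0 up, 0.020 fully down at its stop. Sprung: about 5 N starts it moving, about 11 N holds it at the stop; it returns by itself. Its copper contact pad then stands 0.5 mm over the flat end of a lug that is home.
- guard_hinge (a point): Upright pivot of the guard arm, jig frame (40, 62, 146) mm, at the arm's underside.
- guard_knob (a point): Centre of the top of the guard's upright black knob (16 mm diameter, 35 mm tall, top 187 mm above the bench), 85 mm from the pivot; it moves with the guard arm, a steel strip 26 mm wide, 6 mm thick, 98 mm long, whose top is 152 mm above the bench, 4 mm over the plunger head.
- guard (a joint): Guard angle in rad: 0 lies straight across the plunger head (from the pivot along the jig's -y); grows anticlockwise seen from above, so the knob swings towards the jig's +x. Stop at 1.6. It turns with light friction (about 1 N at the knob) and stays where left.
- lug: Loose copper grounding lug, 150 mm long, about 0.15 to 0.31 kg, in the jig channel, flat end towards the fence and 40 to 70 mm short of it. Origin: centre of its underside; x towards the flat end (nose), z up. Flat end x 19 to 75 mm, 40 mm wide, 6 mm thick, 14 mm bolt hole; barrel 26 mm in diameter, x -75 to +5 mm, its end sticking out of the channel.
- lug_nose (a point): Middle of the nose edge of the lug's flat end, at its underside; it meets the fence when home.
- lug_tail (a point): Centre of the barrel's end face, the place to push; 13 mm above the lug's underside. When home it stands at x = -80 mm in the jig frame.
- bulb: Clear quartz short-arc bulb, 240 mm long with steel end caps, lying in the padded trough; fragile, a bystander. Origin on the axis line's underside, mid-length; x along it.
- mallet: Rubber mallet with a wooden handle, 258 mm long, lying on the bench; a bystander.
- jar: Jar 70 mm wide, 100 mm tall, behind the jig; a bystander.
- flashlight: Black flashlight 165 mm long behind the jig; a bystander.
- lens: Dark round lens barrel 84 mm wide, 110 mm tall, behind the jig; a bystander.
- wrench: Steel wrench 170 mm long beside the jig; a bystander.
Mind the look-alikes: they are no part of the job. What is meant by the lug is not pink or turquoise, and is the smaller of those in its own colour.

How it is judged:
On the way, in this order (a step that is already met when the one before it is completed fails the run):
1. the guard is swung clear of the plunger and the lug is home against the fence, in either order (x of lug_nose in the frame of jig_fence above -0.004 m and y of lug_nose in the frame of jig_fence between -0.01 and 0.01 m and z of lug_nose in the frame of jig_fence below 0.006 m and angle between lug's own z axis and vertical below 0.1 rad and value of joint guard above 0.9 rad), for 0.2 s.
2. the plunger is pressed to its stop and held, with the lug still home and the guard clear (all of step 1 and value of joint plunger above 0.0175 m), for 0.6 s.
At the end, for the whole second after the job is handed in: The plunger is back up (within 2 mm), the lug lies flat in the channel at rest with its nose within 4 mm of the fence, and the guard stands swung at least 0.9 rad clear. On the way the plunger was held within 2.5 mm of its stop for 0.6 s (all of step 1 and value of joint plunger below 0.002 m and linear speed of lug below 0.01 m/s); the robot touches nothing.
It fails at once if the bulb is moved by more than 15 mm (distance of bulb from where it was at the start of the episode above 0.015 m).
It fails at once if another thing on the bench is moved by more than 25 mm (distance of any of mallet, jar, flashlight, lens, wrench from where it was at the start of the episode above 0.025 m).
It also fails if it takes over 56 s, if anything falls off the work surface, if the arm or the gripper's body presses on something with over 40 N, if the wrist force passes 120 N, or if a joint passes its speed limit or range.

### The arm

A 6-joint arm with a two-finger parallel gripper is mounted at the origin on the work surface. World frame = base frame: x ahead of the robot, y to its left, z up, the work surface at z = 0. Lengths are in m, angles in rad, forces in N, time in s.
With the tool pointing down it reaches from about 0.3 to 0.825 m from the base axis. Payload 5.4 kg.
Tool frame: the origin (TCP) lies at the very end of the fingers, on their centre line; the grasp point (between the pads) lies 19 mm behind it; z points along the fingers, y is the line along which they close (so a half turn about z gives the same grasp; the last joint's range is limited). The gripper opens to 92 mm and grips with 3 to 60 N. Pads are 20 mm wide; open, the fingers measure 128 mm over their backs; the gripper's body (75 mm by 189 mm) begins 69 mm behind the grasp point.
Start: joints at [-0.21, 0.158, 1.597, -0, 1.386, -0.21], TCP at [0.575, -0, 0.215] pointing down, gripper open.
Joint ranges: [-2.91, 2.91], [-0.94, 2.29], [0.18, 2.7], [-1.29, 4.43], [0.17, 2.64], [-3, 3]. Speed limits (rad/s): [2.57, 2.57, 3.14, 3.14, 3.14, 3.14].

### API

Orientations are given as a rotation vector (axis times angle).
In Python, from workcell import bot gives the robot as it stands. Calls block until the motion is done:
- bot.goto(position, orientation): joint-space move of the TCP to a pose.
- bot.line_to(position, rot=None, max_speed=0.15): straight line of the TCP; rot=None keeps the orientation; max_speed is the mean speed in m/s.
- bot.set_joints(angles): joint-space move.
- bot.set_gripper(opening, newtons=None): opening from 0.0 (shut) to 1.0 (fully open); newtons is the grip in N (None keeps the last); returns when the fingers have stopped.
- bot.hold(seconds).
- bot.inverse_kinematics(position, orientation): joint angles nearest the present ones, or None.
- bot.read_camera(name): name is "scene" or "side" or "wrist"; returns a dict with "pixels" (420x560x3 uint8, blue, green, red), "fx", "fy", "cx", "cy" (pixels), "k1" (the pictures are not rectified: a ray, as slopes to the right and down, at radius r is drawn at 1 + k1 r^2 times it, then the intrinsics apply), "R" (3x3) and "t" (3): a world point X has camera coordinates R X + t. Camera axes: x right, y down, z forward; pixel columns grow to the right and rows downward; lengths in m; the calibration is good to about 2 mm. A picture is of the moment at which its call begins. There is no depth.
A pose or a line that the arm cannot do raises bot.MotionError and nothing moves.
- bot.job_done(): hands the job in; it is judged then, once.
Readings, each from a call of its own:
- bot.current_clock(): time.
- bot.current_joints(): joint angles.
- bot.current_joint_vel(): joint speeds.
- bot.current_effort(): joint torques, N m.
- bot.current_ee_pos(): TCP position.
- bot.current_tool_rot(): TCP orientation.
- bot.current_contact_force(): force on the tool from outside, world axes, zero at the start.
- bot.current_ft_torque(): the same for the moment, N m.
- bot.current_opening(): opening from 0.0 (shut) to 1.0 (fully open).
- bot.current_grip_force(): force on a finger pad.
Only numpy, scipy, OpenCV 4.12 (cv2) and the standard library are available. Lean on these libraries where they do the work, as an engineer would, in place of code of your own. Each camera call takes 0.05 s, during which the arm holds its last target. There are 200 camera calls.

## Working session

There is one attempt and no reset: what is moved stays moved. The work goes in short steps, each a Python script; the robot and the scene stay as the last script left them, time stands still between calls to the robot, and variables do not carry over. Pictures are saved under pics/ and viewed, at most 10 in all, crops included, and the job is handed in when it is done.

```bash
mkdir -p pics; cat > h.py <<'E'
import numpy as np, cv2
from workcell import bot
def snap(n,f=None):
    c=bot.read_camera(n)
    if f: cv2.imwrite('pics/'+f,c['pixels'])
    np.savez('pics/%s.npz'%n,**{k:np.array(v) for k,v in c.items()})
    return c
def load(n): return dict(np.load('pics/%s.npz'%n))
def ray(c,u,v):
    K=np.array([[c['fx'],0,c['cx']],[0,c['fy'],c['cy']],[0,0,1]],float)
    p=cv2.undistortPoints(np.array([[[u,v]]],float),K,np.array([float(c['k1']),0,0,0]))[0,0]
    R=np.array(c['R']);d=R.T@np.array([p[0],p[1],1]);return -R.T@np.array(c['t']),d
def onz(c,u,v,z):
    o,d=ray(c,u,v);return o+d*(z-o[2])/d[2]
def proj(c,X):
    K=np.array([[c['fx'],0,c['cx']],[0,c['fy'],c['cy']],[0,0,1]],float)
    r=cv2.Rodrigues(np.array(c['R'],float))[0]
    return cv2.projectPoints(np.atleast_2d(X).astype(float),r,np.array(c['t'],float),K,np.array([float(c['k1']),0,0,0]))[0][:,0]
E
python3 - <<'E'
from h import *
for n in('scene','side'):
    c=snap(n,n+'.png');print(n,-np.array(c['R']).T@c['t'],c['R'][2] if 0 else np.array(c['R'])[2])
E
```

```text
scene [1.09252711 0.37269321 1.06221075] [-0.52027862 -0.30887005 -0.79618431]
side [-0.24783826 -1.13814104  0.89187118] [ 0.48355908  0.72841257 -0.48537175]
```

View pics/scene.png

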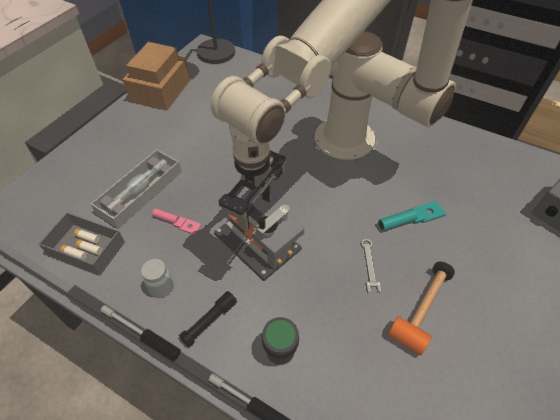

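View pics/side.png

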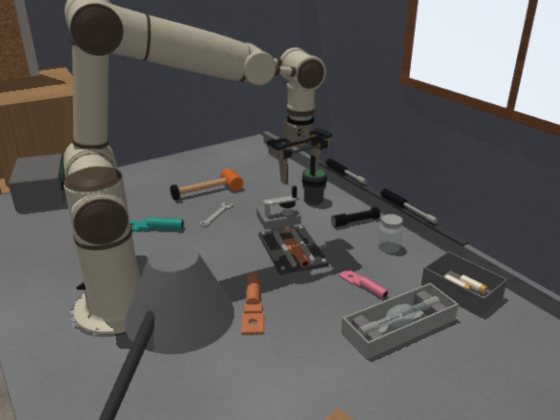

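The arm hides the jig in the scene view. In the side view the candidates are: the copper lug in the jig (298,248), a longer copper one on the bench (253,300), a pink one (365,285) and a turquoise one (155,225). I'll move the arm aside and confirm with a crop.

```bash
python3 - <<'E'
from h import *
bot.line_to([0.5,0,0.33])
j=np.array(bot.current_joints());j[0]+=0.9;bot.set_joints(j)
a=snap('scene');b=snap('side');print(bot.current_clock())
A=cv2.resize(a['pixels'][190:290,180:320],None,fx=5.6,fy=5.6,interpolation=cv2.INTER_CUBIC)
B=cv2.resize(b['pixels'][175:275,220:360],None,fx=5.6,fy=5.6,interpolation=cv2.INTER_CUBIC)
B2=cv2.resize(b['pixels'][235:345,215:355],None,fx=5.6,fy=5.6)
cv2.imwrite('pics/A.png',A);cv2.imwrite('pics/B.png',cv2.resize(b['pixels'][175:345,210:360],None,fx=3.5,fy=3.5,interpolation=cv2.INTER_CUBIC))
E
```

```text
2.8667
```

View pics/A.png

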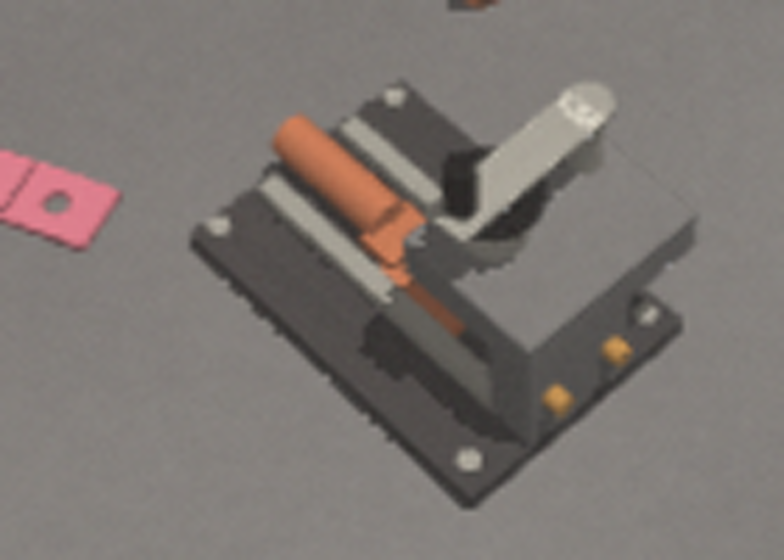

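View pics/B.png

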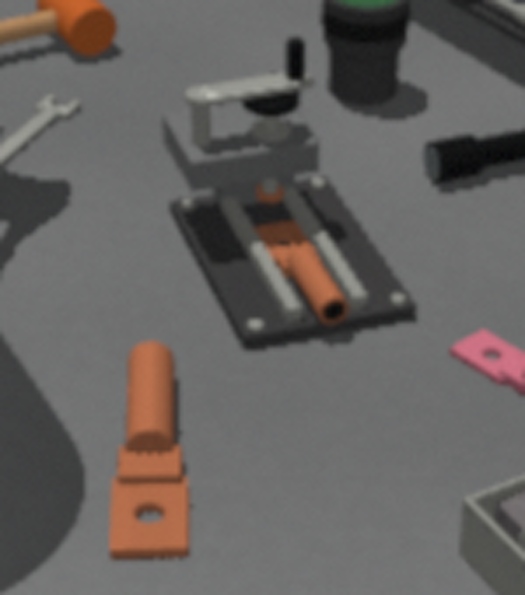

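```bash
cat > pose.py <<'E'
from h import *
from scipy.optimize import least_squares
a,b=load('scene'),load('side')
L=np.array([[-.12,-.075],[-.12,.075],[.1,.075],[.1,-.075]])
PA=np.array([[192,236],[403,82],[683,318],[471,495]])/5.6+[180,190]-.4
PB=np.array([[412,306],[246,335],[172,203]])/3.5+[210,175]-.4
WA=np.array([onz(a,*p,.014)[:2] for p in PA]);WB=np.array([onz(b,*p,.014)[:2] for p in PB])
W=np.r_[WA,WB];Q=np.r_[L,L[:3]]
def T(p,q): c,s=np.cos(p[2]),np.sin(p[2]);return q@np.array([[c,s],[-s,c]])+p[:2]
if __name__=='__main__':
    for w,q,n in((WA,L,'A'),(WB,L[:3],'B'),(W,Q,'all')):
        y0=np.arctan2(*(w[1]-w[0])[::-1])-np.pi/2
        r=least_squares(lambda p:(T(p,q)-w).ravel(),[*w.mean(0),y0]);print(n,r.x.round(4),(r.fun*1000).round(1))
    p=r.x;np.save('jig.npy',p)
    # lug tail: barrel end face centre at z=.027, from B px (334,309)
    t=onz(b,*(np.array([333,308])/3.5+[210,175]-.4),.027)
    c,s=np.cos(p[2]),np.sin(p[2]);print('tail jig',np.array([[c,s],[-s,c]])@(t[:2]-p[:2]))
    k=onz(b,*(np.array([295,41])/3.5+[210,175]-.4),.187);print('knob jig',np.array([[c,s],[-s,c]])@(k[:2]-p[:2]))
    def J(x,y,z): return [*T(p,np.array([x,y])),z]
    for n,c in(('scene',a),('side',b)):
        print(n,proj(c,[J(.04,-.023,.187),J(.04,0,.142),J(.04,.062,.152),J(-.08,0,.027)]).round())
    print('pts',np.round([J(.04,-.023,.187),J(.04,0,.142),J(.04,.062,.152),J(-.08,0,.027),J(.125,.062,.18)],3))
E
python3 pose.py
```

```text
A [ 0.5332 -0.0201  1.3007] [-0.4 -2.  -1.7 -2.6 -0.2  1.9  2.3  2.7]
B [ 0.5287 -0.029   1.2939] [ 3.8 -2.6 -4.2 -2.5  0.4  5.2]
all [ 0.5312 -0.0238  1.3004] [-2.4 -5.8 -3.8 -6.3 -2.1 -1.8  0.3 -1.   7.1  2.8 -1.2  2.   2.1 10.1]
tail jig [-0.12493196  0.00065647]
knob jig [ 0.03689165 -0.02085509]
scene [[260. 217.]
 [267. 222.]
 [284. 207.]
 [240. 221.]]
side [[294. 186.]
 [287. 200.]
 [267. 200.]
 [300. 254.]]
pts [[ 0.564  0.009  0.187]
 [ 0.542  0.015  0.142]
 [ 0.482  0.031  0.152]
 [ 0.51  -0.101  0.027]
 [ 0.505  0.113  0.18 ]]
```

The lug in the jig is the smaller copper one, so it is the target: tail at crop B (334,309), knob at (295,41). The two views disagree by about 9 mm, so I'll refine with the wrist camera from above.

```bash
python3 - <<'E'
from h import *
r=np.array(bot.current_tool_rot());print(r)
bot.goto([0.45,-0.03,0.40],[np.pi,0,0]) 
c=snap('wrist','w1.png');R=np.array(c['R']);print(-R.T@c['t'],R[2],bot.current_joints(),bot.current_clock())
E
```

```text
[-1.03658001e+00 -2.96467828e+00  2.69700118e-03]
[ 0.53172147 -0.02910149  0.57065454] [-0.29037151 -0.00123148 -0.9569132 ] [-3.34379569e-01 -2.20427324e-01  1.60815792e+00  2.28436952e-04
  1.75410261e+00  1.23473941e+00] 4.5667
```

View pics/w1.png

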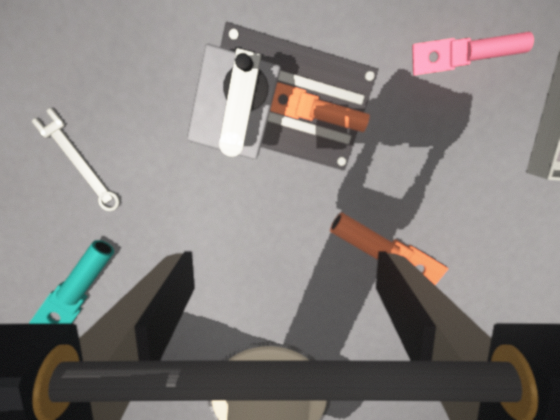

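The wrist view shows the jig clearly: base corners (378,69), (347,170), (226,22), block corners (206,45), (188,140), (257,158), knob (244,62), and lug tail about (368,121).

```bash
python3 - <<'E'
from h import *
from pose import T,PA,PB,L
from scipy.optimize import least_squares
w,a,b=load('wrist'),load('scene'),load('side')
def J(p,X): X=np.array(X,float);return np.c_[T(p,X[:,:2]),X[:,2]]
Xw=[(-.12,-.075,.014),(-.12,.075,.014),(.1,-.075,.014),(.1,-.035,.105),(.1,.08,.105),(.01,.08,.105),(.04,-.023,.187)]
Uw=[(378,69),(347,170),(226,22),(206,45),(188,140),(257,158),(244,62)]
Xa=[(*q,.014) for q in L];Xb=[(*q,.014) for q in L[:3]]+[(.04,-.023,.187)]
Ub=np.r_[PB,[np.array([295,41])/3.5+[210,175]-.4]]
f=lambda p,c,X,U:(proj(c,J(p,X))-U).ravel()
p0=[.53,-.024,1.30]
for n,S in(('w',[(w,Xw,Uw)]),('a',[(a,Xa,PA)]),('b',[(b,Xb,Ub)]),('all',[(w,Xw,Uw),(a,Xa,PA),(b,Xb,Ub)])):
    r=least_squares(lambda p:np.concatenate([f(p,*s) for s in S]),p0,loss='soft_l1');print(n,r.x.round(4),r.fun.round(1))
p=r.x;np.save('jig.npy',p)
c,s=np.cos(p[2]),np.sin(p[2])
for z in(.027,): 
    t=onz(w,368,122,z);print('tail jig',np.array([[c,s],[-s,c]])@(t[:2]-p[:2]))
E
```

```text
w [ 0.5314 -0.0259  1.3044] [ 1.3 -1.3 -1.3  0.3 -0.7 -0.8 -0.4 -2.  -1.2  1.1  0.4  2.4  3.3  0.5]
a [ 0.5329 -0.0204  1.2984] [-0.5 -0.6 -0.4 -0.9  0.5  0.2  0.2  1. ]
b [ 0.529  -0.0276  1.2962] [ 1.5 -0.3 -0.8  0.7 -1.  -0.9  0.5  0.1]
all [ 0.5313 -0.0253  1.3028] [ 0.9 -1.  -1.9  0.5 -1.  -0.8 -0.8 -2.  -1.8  1.1 -0.2  2.5  2.7  0.6
 -1.6 -1.5 -1.6 -1.8 -0.7 -1.1 -0.8 -0.3  1.8 -1.1 -0.3  0.  -0.9 -1.4
  0.6 -0.4]
tail jig [-0.12678985 -0.00169303]
```

```bash
cat >> h.py <<'E'
from scipy.spatial.transform import Rotation as Ro
P=np.array([.5313,-.0255,1.303])
def W(x,y,z):
    c,s=np.cos(P[2]),np.sin(P[2]);return [P[0]+c*x-s*y,P[1]+s*x+c*y,z]
def rot(th): # tool down, tool x along jig-frame angle th
    a=P[2]+th;x=np.array([np.cos(a),np.sin(a),0]);z=np.array([0,0,-1.]);return Ro.from_matrix(np.c_[x,np.cross(z,x),z]).as_rotvec()
E
python3 - <<'E'
from h import *
bot.set_gripper(0.0,20)
def G(th,off,z=.165):
    return W(.04+.085*np.sin(th)-off*np.cos(th),.062-.085*np.cos(th)-off*np.sin(th),z)
bot.goto(G(0,.045,.26),rot(0))
bot.line_to(G(0,.045))
print(bot.current_contact_force(),bot.current_clock())
bot.line_to(G(0,.019),max_speed=.08)
for th in np.arange(.225,1.36,.225):
    bot.line_to(G(th,.018),rot=rot(th),max_speed=.1)
    print(round(th,2),np.round(bot.current_contact_force(),1))
bot.line_to(G(th,.045));bot.line_to(G(th,.045,.26))
snap('scene');c=snap('side');a=load('scene');print(bot.current_clock(),bot.current_joints())
cv2.imwrite('pics/g.png',np.hstack([cv2.resize(a['pixels'][180:290,170:310],(392,308)),cv2.resize(c['pixels'][165:275,220:360],(392,308))]))
E
```

```text
[ 0.77971563 -0.46997576 -0.1780793 ] 7.85
0.22 [ 1.   0.6 -0.7]
0.45 [0.6 0.5 0.3]
0.68 [1.8 0.2 0.1]
0.9 [ 0.6 -0.4  0.4]
1.12 [ 0.2  0.3 -0.6]
1.35 [ 0.4 -0.7  0.6]
11.7917 [-6.52341171e-02  1.13539005e-01  1.56026596e+00  1.28212976e-05
  1.47075288e+00 -1.14745745e+00]
```

View pics/g.png

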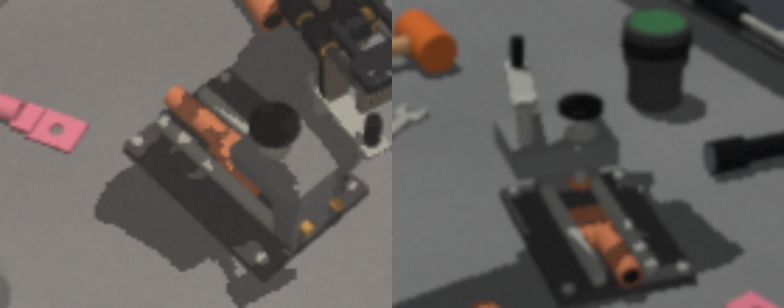

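Guard is swung clear (about 1.4 rad) and the head is exposed. Next is the lug push.

```bash
python3 - <<'E'
from h import *
bot.line_to(W(-.16,0,.24),rot=rot(0),max_speed=.25)
bot.line_to(W(-.16,0,.030),max_speed=.2)
f0=np.array(bot.current_contact_force());u=np.array([np.cos(P[2]),np.sin(P[2]),0])
bot.line_to(W(-.102,0,.030),max_speed=.06)
x=-.102
while x<-.072:
    x+=.002;bot.line_to(W(x,0,.030),max_speed=.04)
    f=(np.array(bot.current_contact_force())-f0)@u;q=np.array(bot.current_ee_pos());print(round(x,3),round(f,1),round((q-W(0,0,0))@u,4))
    if f<-9: break
print(bot.current_clock())
c=snap('side')
cv2.imwrite('pics/l.png',cv2.resize(c['pixels'][165:275,220:360],None,fx=4,fy=4))
E
```

```text
-0.1 -0.5 -0.1
-0.098 0.4 -0.0979
-0.096 0.1 -0.0958
-0.094 0.2 -0.0938
-0.092 -0.8 -0.0918
-0.09 -0.9 -0.0898
-0.088 -5.3 -0.0888
-0.086 -10.8 -0.0886
17.6083
```

View pics/l.png

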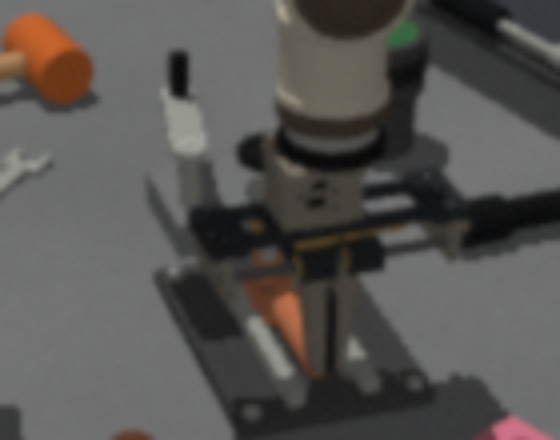

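Firm stop at the expected position, so the lug is home. Now retreat and press.

```bash
python3 - <<'E'
from h import *
bot.line_to(W(-.135,0,.030),max_speed=.1)
bot.line_to(W(-.135,0,.20),max_speed=.25)
bot.line_to(W(.04,0,.20),max_speed=.2)
f0=bot.current_contact_force()[2]
bot.line_to(W(.04,0,.146),max_speed=.1)
z=.146
while z>.112:
    z-=.002 if z>.125 else .001
    bot.line_to(W(.04,0,z),max_speed=.04)
    f=bot.current_contact_force()[2]-f0;e=bot.current_ee_pos()[2];print(round(z,3),round(f,1),round(e,4))
    if f>20: break
bot.hold(1.1);print(bot.current_contact_force()[2]-f0,bot.current_ee_pos()[2])
bot.line_to(W(.04,0,.150),max_speed=.04)
bot.line_to(W(.04,0,.24),max_speed=.15)
bot.line_to(W(-.10,0.12,.33),max_speed=.25)
print(bot.current_clock())
c=snap('side');a=snap('scene')
cv2.imwrite('pics/e.png',np.hstack([cv2.resize(a['pixels'][180:290,170:310],(392,308)),cv2.resize(c['pixels'][165:275,220:360],(392,308))]))
E
```

```text
0.144 -0.5 0.1445
0.142 0.6 0.1424
0.14 5.0 0.1406
0.138 5.3 0.1387
0.136 5.7 0.1368
0.134 6.3 0.1349
0.132 6.5 0.133
0.13 8.2 0.1311
0.128 8.0 0.1291
0.126 8.9 0.1273
0.124 9.1 0.1253
0.123 9.7 0.1244
0.122 9.3 0.1235
0.121 10.3 0.1225
0.12 14.5 0.1224
0.119 20.5 0.1223
20.227518441129096 0.12227457661173168
28.5917
```

View pics/e.png

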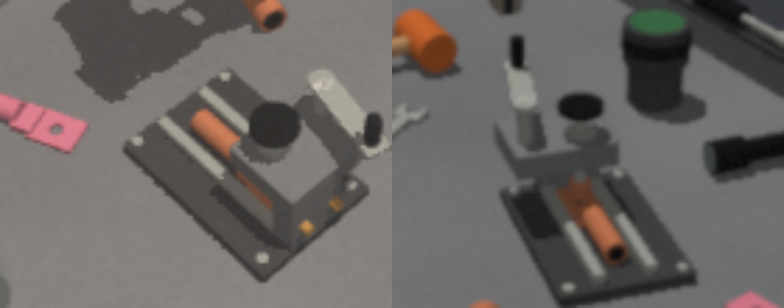

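The plunger is back up and the guard is clear. The tail is at side pixel (300,255), against (300,254) predicted for home. Handing in.

```bash
python3 -c "
from workcell import bot
print(bot.job_done())"
```

```text
the job is handed in; nothing more can be done
None
```

The job is handed in at about 29 s of the 56 s limit: the guard is swung clear (about 1.4 rad), the lug is home against the fence, and the plunger was pressed to its stop, held 1.1 s and is back up; only the guard, lug and plunger were touched.

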